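Put the two pocket covers back on the machining pallet

TASK

The pallet base has two pockets, one long and one short. Take the jaw block out of the long pocket and stand it on the middle of the black rubber mat, and fit each cover plate in the pocket of its own length: hook its tongue under the steel lip and swing its handle end down, until both covers lie flat and fully home. Leave the other things on the worktop where they are.

Things in the scene. Friction and masses are not known exactly. Their poses are not given: they have to be found in the camera images.
- long_grip (a point): Middle of the black handle bar of the long cover: 40 mm above its underside, 69 mm from the tongue's tip along the plate. The bar is straight, 50 mm long (along the plate), 14 wide, 12 high, on a post at each end; its top is 46 mm above the underside, with 20 mm free height beneath it. x: along the plate towards the tongue; z: up out of the plate.
- short_grip (a point): Middle of the black handle bar of the short cover: 40 mm above its underside, 55 mm from the tongue's tip along the plate. The bar is straight, 50 mm long (along the plate), 14 wide, 12 high, on a post at each end; its top is 46 mm above the underside, with 20 mm free height beneath it. x: along the plate towards the tongue; z: up out of the plate.
- long_cover: The long cover: steel plate 102 mm long, 50 wide, 14 thick; from one end sticks a thin tongue 18 mm long, 34 wide, 6 thick, flush with the underside (120 mm over all). About 0.3 kg. Lies flat, handle up. Origin on the underside, 40 mm below the handle point; x towards the tongue, z up.
- short_cover: The short cover: steel plate 74 mm long, 50 wide, 14 thick; from one end sticks a thin tongue 18 mm long, 34 wide, 6 thick, flush with the underside (92 mm over all). About 0.3 kg. Lies flat, handle up. Origin on the underside, 40 mm below the handle point; x towards the tongue, z up.
- long_tongue (a point): Tip of the long cover's tongue, 3 mm above the cover's underside. Axes as the cover's.
- short_tongue (a point): Tip of the short cover's tongue, 3 mm above the cover's underside. Axes as the cover's.
- pallet: The pallet base, fixed: grey painted block 143 mm (x) by 142 (y) with two pockets; pocket floors 20 mm and wall tops 34 mm above the worktop. At the pockets' +x end a steel lip across both overhangs them by 10 mm: free height under it 12 mm, its top 38 mm above the worktop. Origin at the centre of the underside; x towards the lip, z up.
- long_seat (a point): Where the long cover's handle point stands when that cover lies home, centred in the long pocket (125 mm long, 55 wide, 14 deep): 40 mm above the pocket floor and 71.5 mm from the inner end wall under the lip. x: along the pocket towards the lip; z up. It is the right-hand pocket when looking along +x; the centre lines are 71 mm apart.
- short_seat (a point): Where the short cover's handle point stands when that cover lies home, centred in the short pocket (97 mm long, 55 wide, 14 deep): 40 mm above the pocket floor and 57.5 mm from the inner end wall under the lip. x: along the pocket towards the lip; z up. It is the left-hand pocket when looking along +x; the centre lines are 71 mm apart.
- block_mid (a point): Middle of the jaw block, 17.5 mm above its underside: brown cast block 50 mm wide (its x), 75 long (y), 35 high, a pin (dia 8, 9 long) on its +y end, a stud (dia 8, 5 high) on top; 0.4 kg. At the start it stands lengthwise on the long pocket's floor. Can be gripped across its 50 mm width above the pocket walls. z up.
- jaw_block: The jaw block: origin on its underside, 4.5 mm towards +y from its middle; same axes.
- mat_top (a point): The middle of the top of a flat black rubber mat, 120 mm (x) by 76 mm (y), 3 mm thick, fixed on the worktop; z up. Between mat and pallet stand a bench vice (110 mm high) and a toggle clamp whose handle reaches up to 170 mm above the worktop.
- gear: Bystander, to be left alone: spur gear, dia 60 x 22 mm, lying flat. Origin at the centre of its underside.
- tape: Bystander, to be left alone: roll of tape, dia 68 x 19 mm, lying flat. Origin at the centre of its underside.
- oil_bottle: Bystander, to be left alone: small white oil bottle, dia 48 x 131 mm, standing. Origin at the centre of its underside.
- spray_can: Bystander, to be left alone: spray bottle, dia 52 x 158 mm, standing. Origin at the centre of its underside.
- motor: Bystander, to be left alone: gear motor, 62 x 112 x 72 mm, on its foot. Origin at the centre of its underside.

How it is judged:
By the outcome, as a careful person would: the job done as asked, in the order asked, and still so for the second after the job is handed in, with the robot touching nothing.
It also fails if it takes over 72 s, if anything falls off the work surface, if the arm or the gripper's body presses on something with over 40 N, if the wrist force passes 120 N, or if a joint passes its speed limit or range.

ROBOT

A 6-joint arm with a two-finger parallel gripper is mounted at the origin on a cart in front of the work surface, level with it; the furniture and walls round the work are solid. World frame = base frame: x ahead of the robot, y to its left, z up, the work surface at z = 0. Lengths are in mm, angles in rad, forces in N, time in s.
With the tool pointing down it reaches from about 275 to 1000 mm from the base axis. Payload 8.4 kg.
Tool frame: the origin (TCP) lies at the very end of the fingers, on their centre line; the grasp point (between the pads) lies 19 mm behind it; z points along the fingers, y is the direction in which the jaws open and shut (so a half turn about z gives the same grasp; the last joint's range is limited). The gripper opens to 85 mm and grips with 20 to 120 N. Pads are 22 mm wide; open, the fingers measure 114 mm over their backs; the gripper's body (76 mm by 85 mm) begins 54 mm behind the grasp point. The pads swing forward as they close: fully open they stand 13 mm farther back than shut.
Start: joints at [1.276, 0.353, 1.633, -0, 1.155, -0.002], TCP at [180.395, 598.403, 231.281] pointing down, gripper open.
Joint ranges: [-2.63, 2.63], [-0.92, 2.1], [0.06, 2.66], [-1.3, 4.44], [0, 2.69], [-3.02, 3.02]. Speed limits (rad/s): [2.22, 2.22, 2.79, 3.14, 3.14, 3.14].

INTERFACE

Orientations are given as [roll, pitch, yaw] about the fixed x, y, z axes, in that order (R = Rz(yaw) Ry(pitch) Rx(roll)).
In Python, from rig import sense, grab_frame, get_calibration, sign_off, boxes_of, trace gives the robot as it stands.
- The arm moves only by the tool servo_tool, never from a script. Its argument "rows" is a list of rows, each a list of 3 entries, a list of its own where there are three numbers: the finger opening in mm, from 0 to 85.4, then the shift along the tool's x, y, z in mm, then the turn, a rotation vector about the tool's x, y, z in degrees. A call has 1 to 8 rows; each row shifts and turns the commanded pose from where the row before left it, along the tool's axes as they then stand; what a row does not reach is not made up. A row lasts 1/8 s, in which the tool goes at most 62.5 mm and 10.7 degrees, less where a joint would pass 70% of its speed; a pose out of reach is approached as far as the arm can. A call is refused whole if a number of a shift passes 62.5 or a number of a turn 10.7, either way. A call with a gripper value outside its range is refused whole. The fingers move at their own pace and stop on an object; "force" is the grip in N (left out, the last holds). Time passes only in rows, so rows that do not move let the fingers close. It gives the time, the measured TCP pose, the force and the opening at its end, in the units of the state.
- sense(): the state, without advancing time (a new reading comes with each control period).
- grab_frame(name): name is "scene" or "top" or "wrist"; returns the picture (420x560x3 uint8, blue, green, red); there is no depth.
- get_calibration(name): a dict with "intrinsics" (3x3 intrinsics, pixels), "k1" (the pictures are not rectified: a ray, as slopes to the right and down, at radius r is drawn at 1 + k1 r^2 times it, then the intrinsics apply), "world_to_cam" (4x4, takes a point from world to camera coordinates). Camera axes: x right, y down, z forward; pixel columns grow to the right and rows downward; lengths in mm; the calibration is good to about 2 mm. A picture is of the moment at which its call begins: read the wrist's pose just before it. get_calibration takes no time and is no camera call; for the wrist camera it gives the pose at the moment of the call.
- sign_off(): hands the job in, once; it reports no verdict.
Trained networks look in the newest picture that a camera, given by its name, has taken for a name from the list of things; names that differ only in an ending like _2 or _b are one class to them, and where a whole thing is asked for, a point or a joint stands for the part that bears it (a point fixed in the world has none). Each returns a list of dicts, best first, with "conf" (0 to 1); they miss things now and then, are a little off and sometimes report something else, mostly with a low value. They report only what shows in the picture. A call takes as long as a camera call.
- boxes_of(camera, thing): "centre" ([x, y, z] in mm, in the coordinates of the camera as it stood for that picture, good to about 4 mm: the middle of the surface that is visible of it).
- trace(camera, thing): "mask" (420x560 bool, what is visible of it).
The state is a dict: "clock": time; "qpos": joint angles; "qvel": joint speeds; "joint_efforts": joint torques, N m; "eef_pos": TCP position; "tcp_rot": TCP orientation; "contact_force": force on the tool from outside, world axes, zero at the start; "wrist_torque": the same for the moment, N m; "opening": opening from 0.0 (shut) to 1.0 (fully open).
Only numpy, scipy, OpenCV 4.12 (cv2) and the standard library are available. Lean on these libraries where they do the work, as an engineer would, in place of code of your own. Each camera call takes 0.05 s, during which the arm holds its last target. There are 200 camera calls.

## Working session

There is one attempt and no reset: what is moved stays moved. The work goes in short steps, Python scripts to look and compute and a tool call to move; the robot and the scene stay as the last step left them, time stands still between calls to the robot, and variables do not carry over. Pictures are saved under pics/ and viewed, about 8 in all and at most 12, crops included, and the job is handed in when it is done.

Besides the shell and the picture viewer there is one more tool, called after "Emit:" as name([rows], argument=value, ...), one row to a line, values as JSON. servo_tool: Moves the arm, as the interface text tells. Its arguments: {"type":"object","properties":{"rows":{"type":"array","items":{"type":"array"}},"force":{"type":"number"}},"required":["rows"]}

```bash
mkdir -p pics; ls; cat > h.py <<'E'
import numpy as np, cv2
from rig import *
from scipy.spatial.transform import Rotation as R
def und(cal,p):
    K=np.array(cal["intrinsics"]);d=np.array([cal["k1"],0,0,0.])
    return cv2.undistortPoints(np.array(p,float).reshape(-1,1,2),K,d)[:,0]
def onplane(cal,p,z):
    T=np.array(cal["world_to_cam"]);Rm=T[:3,:3];c=-Rm.T@T[:3,3]
    s=und(cal,p);d=np.c_[s,np.ones(len(s))]@Rm
    return c+d*((z-c[2])/d[:,2])[:,None]
def proj(cal,P):
    T=np.array(cal["world_to_cam"]);P=np.atleast_2d(P)
    return cv2.projectPoints(P.astype(float),cv2.Rodrigues(T[:3,:3])[0],T[:3,3],np.array(cal["intrinsics"]),np.array([cal["k1"],0,0,0.]))[0][:,0]
def world(cal,c):
    T=np.array(cal["world_to_cam"]);return T[:3,:3].T@(np.array(c)-T[:3,3])
E
python3 - <<'E'
from h import *
print(sense())
a=grab_frame("top");cv2.imwrite("pics/top.png",a)
for t in ["long_cover","short_cover","long_grip","short_grip","pallet","jaw_block","mat_top","gear","tape","oil_bottle","spray_can","motor","long_tongue","short_tongue","long_seat","short_seat","block_mid"]:
    c=get_calibration("top")
    print(t,[(round(b["conf"],2),world(c,b["centre"]).round(0).tolist()) for b in boxes_of("top",t)][:2])
b=grab_frame("scene");cv2.imwrite("pics/scene.png",b)
E
```

```text
pics
{'clock': 0.0, 'qpos': array([ 1.27561212e+00,  3.53657887e-01,  1.63414367e+00,  3.46299254e-06,
        1.15517667e+00, -2.39844185e-03]), 'qvel': array([-0.00084691, -0.00022525,  0.00064646,  0.00026886,  0.00164902,
        0.00183815]), 'joint_efforts': array([-9.79115539e-04, -6.05280590e+01, -3.42049456e+01, -1.69276143e-05,
        9.43140651e-03, -5.24092616e-05]), 'eef_pos': array([180.2478334 , 597.94884875, 230.55150978]), 'tcp_rot': array([-3.14020710e+00, -6.48943022e-06,  2.84880549e+00]), 'contact_force': array([ 0.09660229, -0.25657402,  0.56469026]), 'wrist_torque': array([ 0.03531369, -0.02581117, -0.03775046]), 'opening': 1.0032858822234563}
long_cover [(0.84, [335.0, 281.0, 12.0])]
short_cover [(0.66, [457.0, 57.0, 12.0])]
long_grip [(0.76, [335.0, 281.0, 17.0]), (0.7, [536.0, -119.0, 19.0])]
short_grip [(0.56, [454.0, 57.0, 13.0]), (0.19, [645.0, -123.0, -0.0])]
pallet [(0.98, [464.0, 423.0, 37.0])]
jaw_block [(0.66, [494.0, 377.0, 56.0])]
mat_top []
gear [(0.7, [499.0, -67.0, 11.0])]
tape [(0.7, [534.0, -120.0, 18.0])]
oil_bottle [(0.83, [738.0, -27.0, 76.0])]
spray_can [(0.74, [750.0, 58.0, 122.0]), (0.67, [534.0, -118.0, 17.0])]
motor [(0.96, [355.0, 532.0, 56.0])]
long_tongue [(0.76, [332.0, 275.0, 14.0]), (0.26, [754.0, 59.0, 121.0])]
short_tongue [(0.79, [456.0, 54.0, 16.0]), (0.42, [499.0, -65.0, 11.0])]
long_seat [(0.64, [462.0, 424.0, 32.0])]
short_seat [(0.74, [453.0, 62.0, 14.0]), (0.62, [459.0, 424.0, 35.0])]
block_mid [(0.92, [497.0, 380.0, 53.0]), (0.32, [352.0, 532.0, 56.0])]
```

View pics/top.png

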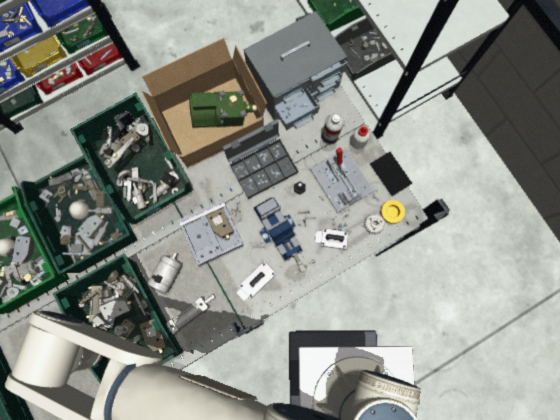

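View pics/scene.png

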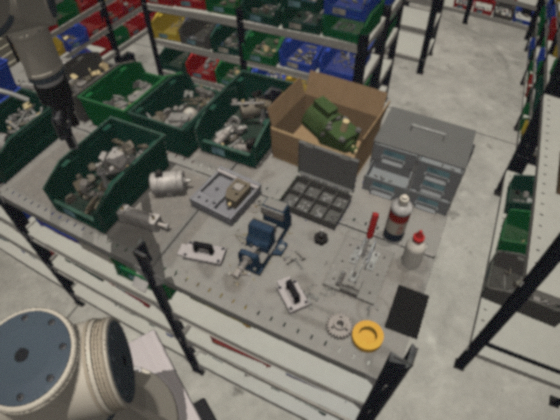

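```bash
python3 - <<'E'
from h import *
a=grab_frame("top");c=get_calibration("top")
cv2.imwrite("pics/crop.png",cv2.resize(a[150:310,170:420],None,fx=3.2,fy=3.2,interpolation=cv2.INTER_CUBIC))
for t,z in [("long_cover",14),("short_cover",14),("pallet",34),("jaw_block",55),("motor",60)]:
    r=trace("top",t)
    if not r: print(t,None);continue
    m=r[0]["mask"];ys,xs=np.nonzero(m)
    w=onplane(c,np.c_[xs,ys],z)[:,:2].astype(np.float32)
    print(t,r[0]["conf"],m.sum(),cv2.minAreaRect(w),[cv2.boxPoints(cv2.minAreaRect(w)).round(0).tolist()])
print("mat",onplane(c,[[371,163],[394,153],[414,184],[391,194]],3).round(0))
print(proj(c,[[400,300,0],[500,300,0],[400,400,0]]))
E
```

```text
long_cover 0.98 680 ((333.86572265625, 282.49444580078125), (48.64915084838867, 118.09219360351562), 44.433921813964844) [[[275.0, 308.0], [358.0, 223.0], [393.0, 257.0], [310.0, 342.0]]]
short_cover 0.65 508 ((456.673583984375, 61.57118225097656), (91.73481750488281, 51.046268463134766), 81.16590118408203) [[[424.0, 20.0], [475.0, 12.0], [489.0, 103.0], [438.0, 111.0]]]
pallet 0.66 2045 ((474.3350830078125, 409.7049255371094), (149.3498992919922, 143.6843719482422), 24.487464904785156) [[[377.0, 444.0], [436.0, 313.0], [572.0, 375.0], [513.0, 506.0]]]
jaw_block 0.9 517 ((494.2585144042969, 379.10797119140625), (87.34310150146484, 55.471397399902344), 23.774333953857422) [[[443.0, 387.0], [465.0, 336.0], [545.0, 371.0], [523.0, 422.0]]]
motor 0.95 760 ((362.344970703125, 527.103271484375), (63.146785736083984, 108.44988250732422), 63.895263671875) [[[300.0, 523.0], [397.0, 475.0], [425.0, 532.0], [328.0, 579.0]]]
mat [[ 685.  -67.    3.]
 [ 715. -138.    3.]
 [ 618. -192.    3.]
 [ 588. -122.    3.]]
[[249.0302383  258.57338402]
 [249.14121706 224.67739699]
 [214.66361952 258.87475155]]
```

View pics/crop.png

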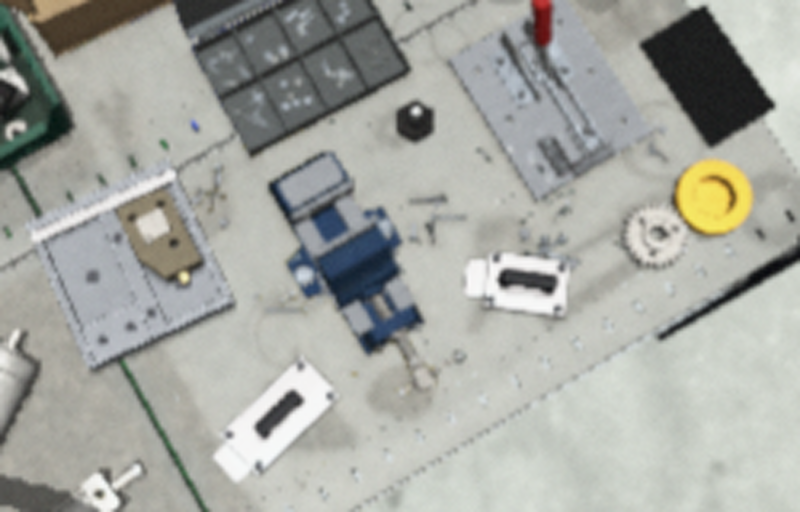

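Images show: pallet (crop 135,265) with its lip at the upper-left, so pallet yaw ≈24.5°. The block sits in the right pocket with its pin to −x. The long cover's tongue points to yaw ≈134°, the short cover's to yaw ≈81°. The mat is at about (650,−130), yaw ≈29°.

```bash
cat >> h.py <<'E'
def rows(target,yaw,tilt=0,g=85,start=None,step=45,deg=8,n=None):
    """rows to TCP target, tool x at yaw (deg), tool down, then tilt (deg) dropping tool x. start=(pos,R)"""
    s=sense()
    p0,R0=start if start else (np.array(s["eef_pos"]),R.from_euler('xyz',s["tcp_rot"]))
    R1=R.from_euler('z',yaw,degrees=True)*R.from_euler('x',180,degrees=True)*R.from_euler('y',-tilt,degrees=True)
    t=np.array(target,float);rv=(R0.inv()*R1).as_rotvec()
    n=n or int(max(np.ceil(np.linalg.norm(t-p0)/step),np.ceil(np.degrees(np.abs(rv).max())/deg),1))
    p,Rc=p0,R0;out=[]
    for i in range(n):
        w=p0+(t-p0)*(i+1)/n; d=(Rc.inv().apply(w-p)).round(1); a=np.degrees((Rc.inv()*(R0*R.from_rotvec(rv*(i+1)/n))).as_rotvec()).round(1)
        out.append([g,d.tolist(),a.tolist()])
        p=p+Rc.apply(d);Rc=Rc*R.from_rotvec(np.radians(a))
    for k in range(0,n,8): print(str(out[k:k+8]).replace(" ",""))
    return p,Rc
def st():
    s=sense();r=R.from_euler('xyz',s["tcp_rot"]).as_matrix()
    print("t",round(s["clock"],2),"tcp",s["eef_pos"].round(1),"yaw",np.degrees(np.arctan2(r[1,0],r[0,0])).round(1),"tilt",np.degrees(np.arcsin(-r[2,0])).round(1),"F",s["contact_force"].round(1),"open",round(s["opening"]*85.4,1))
E
python3 - <<'E'
from h import *
rows([470,395,290],204.5)
E
```

```text
[[85,[-42.0,-13.9,-7.3],[0.0,0.0,-5.2]],[85,[-40.6,-17.6,-7.4],[0.0,0.0,-5.1]],[85,[-38.8,-21.2,-7.3],[0.0,0.0,-5.2]],[85,[-36.8,-24.6,-7.4],[0.0,0.0,-5.1]],[85,[-34.4,-27.8,-7.3],[0.0,0.0,-5.2]],[85,[-31.7,-30.8,-7.3],[0.0,0.0,-5.2]],[85,[-28.9,-33.5,-7.4],[0.0,0.0,-5.1]],[85,[-25.7,-36.0,-7.3],[0.0,0.0,-5.2]]]
```

Emit:
servo_tool([
  [85, [-42.0, -13.9, -7.3], [0.0, 0.0, -5.2]],
  [85, [-40.6, -17.6, -7.4], [0.0, 0.0, -5.1]],
  [85, [-38.8, -21.2, -7.3], [0.0, 0.0, -5.2]],
  [85, [-36.8, -24.6, -7.4], [0.0, 0.0, -5.1]],
  [85, [-34.4, -27.8, -7.3], [0.0, 0.0, -5.2]],
  [85, [-31.7, -30.8, -7.3], [0.0, 0.0, -5.2]],
  [85, [-28.9, -33.5, -7.4], [0.0, 0.0, -5.1]],
  [85, [-25.7, -36.0, -7.3], [0.0, 0.0, -5.2]],
])

```text
clock: 2.25
eef_pos: [471.1, 394.1, 290.3]
tcp_rot: [3.141, 0.0, -2.711]
contact_force: [0.9, 0.6, -0.4]
opening: 0.994
```

Emit:
servo_tool([
  [85, [0, 0, 0], [0, 0, 0]],
  [85, [0, 0, 0], [0, 0, 0]],
])

```text
clock: 2.5
eef_pos: [469.6, 395.1, 289.7]
tcp_rot: [3.141, -0.001, -2.715]
contact_force: [-0.0, 0.3, 0.5]
opening: 0.996
```

```bash
python3 - <<'E'
from h import *
st()
a=grab_frame("wrist");c=get_calibration("wrist")
cv2.imwrite("pics/w1.png",a);T=np.array(c["world_to_cam"]);print(-T[:3,:3].T@T[:3,3],T[2,:3])
for t in ["jaw_block","block_mid","pallet","long_seat","short_seat"]:
    print(t,[(round(b["conf"],2),world(c,b["centre"]).round(0).tolist()) for b in boxes_of("wrist",t)][:2])
E
```

```text
t 2.5 tcp [469.6 395.1 289.7] yaw -155.6 tilt -0.0 F [-0.   0.3  0.5] open 85.1
[395.26156876 361.80461352 431.73580912] [ 0.28885508  0.13322026 -0.9480586 ]
jaw_block [(0.82, [494.0, 383.0, 55.0])]
block_mid [(0.81, [489.0, 382.0, 54.0]), (0.43, [347.0, 279.0, 13.0])]
pallet [(0.88, [456.0, 423.0, 28.0])]
long_seat [(0.91, [458.0, 424.0, 31.0])]
short_seat []
```

View pics/w1.png

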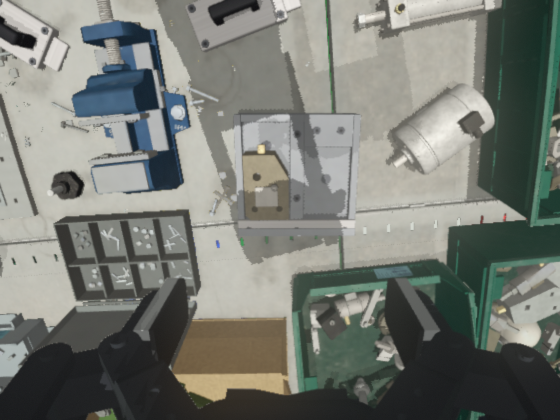

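```bash
python3 - <<'E'
from h import *
a=cv2.imread("pics/w1.png")
cv2.imwrite("pics/w1c.png",cv2.resize(a[102:246,228:368],None,fx=4,fy=4,interpolation=cv2.INTER_CUBIC))
E
```

```text
(no output)
```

View pics/w1c.png

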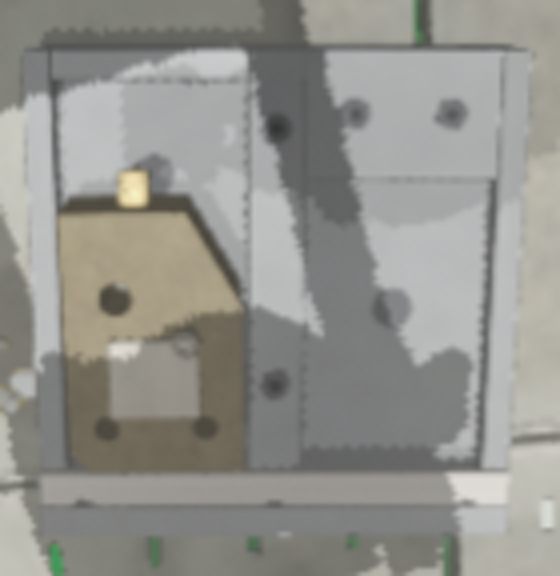

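```bash
cat > pal.py <<'E'
from h import *
import sys
from scipy.optimize import least_squares
def fit(c,obs,x0):
    f=lambda q:np.ravel(proj(c,np.c_[np.array([o[0] for o in obs])@np.array([[np.cos(q[2]),np.sin(q[2])],[-np.sin(q[2]),np.cos(q[2])]])+q[:2],[o[1] for o in obs]])-np.array([o[2] for o in obs]))
    r=least_squares(f,x0);return r.x,np.abs(r.fun).max(),r.fun.reshape(-1,2).round(1).tolist()
E
python3 - <<'E'
from pal import *
# frozen wrist calibration (arm has not moved)
c=get_calibration("wrist")
P=lambda x,y:(228+x/4-.375,102+y/4-.375)
# pallet frame; y+ is image right? looking along +x (image down) left (+y) = image right
obs=[((-71.5,-71),34,P(26,48)),((-71.5,71),34,P(530,48)),((71.5,-71),38,P(40,535)),((71.5,71),38,P(506,535)),((52.5,-71),38,P(41,472)),((52.5,71),38,P(508,472)),
((-62.5,-63),34,P(52,80)),((-62.5,-8),34,P(248,78)),]
q,m,f=fit(c,obs,[464,423,0.427]);print(q,np.degrees(q[2]),m,f)
y=q[2];ex=np.array([np.cos(y),np.sin(y)]);ey=np.array([-ex[1],ex[0]])
print("long seat",q[:2]+ex*(62.5-71.5)-ey*35.5,"short",q[:2]+ex*(62.5-57.5)+ey*35.5)
b=onplane(c,[P(62,212),P(188,210),P(245,310),P(247,470),P(70,470)],55)[:,:2]
print("block corners in pallet frame",((b-q[:2])@np.c_[ex,ey]).round(1).tolist())
E
```

```text
[4.73725409e+02 4.11646193e+02 4.28322313e-01] 24.54106082616137 1.3771150501835052 [[-1.4, -0.4], [1.4, -0.1], [0.1, -0.4], [0.2, -0.4], [-0.9, 0.6], [0.7, 0.7], [-0.3, -0.0], [0.3, 0.4]]
long seat [480.28319065 375.61501907] short [463.5289713  446.01598593]
block corners in pallet frame [[-29.2, -58.6], [-29.7, -24.6], [-2.0, -9.1], [44.8, -8.4], [44.9, -59.1]]
```

```bash
cat >> pal.py <<'E'
PX=np.array([473.7,411.6]);PY=24.54
ex=np.array([np.cos(np.radians(PY)),np.sin(np.radians(PY))]);ey=np.array([-ex[1],ex[0]])
def W(x,y,z): return np.r_[PX+ex*x+ey*y,z]
E
python3 - <<'E'
from pal import *
print(W(14,-33.7,36))
s=rows(W(14,-33.7,90),204.54)
rows(W(14,-33.7,36),204.54,start=s,step=15)
E
```

```text
[500.4319691  386.75866695  36.        ]
[[85,[-4.9,-4.2,40.0],[0.0,-0.0,0.0]],[85,[-5.0,-4.2,40.0],[0.0,-0.0,0.0]],[85,[-4.9,-4.2,39.9],[0.0,-0.0,0.0]],[85,[-5.0,-4.2,40.0],[0.0,-0.0,0.0]],[85,[-4.9,-4.2,40.0],[0.0,-0.0,0.0]]]
[[85,[-0.0,0.0,13.5],[0.0,-0.0,0.0]],[85,[-0.0,0.0,13.5],[0.0,-0.0,0.0]],[85,[-0.0,0.0,13.5],[0.0,-0.0,0.0]],[85,[-0.0,0.0,13.5],[0.0,-0.0,0.0]]]
```

Emit:
servo_tool([
  [85, [-4.9, -4.2, 40], [0, 0, 0]],
  [85, [-5, -4.2, 40], [0, 0, 0]],
  [85, [-4.9, -4.2, 40], [0, 0, 0]],
  [85, [-5, -4.2, 40], [0, 0, 0]],
  [85, [-4.9, -4.2, 40], [0, 0, 0]],
  [75, [0, 0, 18], [0, 0, 0]],
  [75, [0, 0, 18], [0, 0, 0]],
  [75, [0, 0, 18], [0, 0, 0]],
])

```text
clock: 3.8
eef_pos: [501.5, 386.8, 36.0]
tcp_rot: [3.141, 0.002, -2.713]
contact_force: [-0.1, -0.1, 0.5]
opening: 0.883
```

Emit:
servo_tool([
  [75, [0, 0, 0], [0, 0, 0]],
  [45, [0, 0, 0], [0, 0, 0]],
  [45, [0, 0, 0], [0, 0, 0]],
  [45, [0, 0, 0], [0, 0, 0]],
  [45, [0, 0, 0], [0, 0, 0]],
  [45, [0, 0, 0], [0, 0, 0]],
], force=70)

```text
clock: 4.55
eef_pos: [502.0, 386.6, 37.3]
tcp_rot: [3.141, 0.002, -2.714]
contact_force: [-1.1, -1.8, 6.3]
opening: 0.566
```

```bash
python3 - <<'E'
from h import *
st()
E
```

```text
t 4.55 tcp [502.  386.6  37.3] yaw -155.5 tilt 0.1 F [-1.1 -1.8  6.3] open 48.3
```

```bash
python3 - <<'E'
from h import *
s=sense();p=s["eef_pos"];Rr=R.from_euler('xyz',s["tcp_rot"])
a=rows(p+[0,0,203],204.5,g=45,step=50)
rows([657,-126,240],209,g=45,start=a,step=48)
E
```

```text
[[45,[-0.1,0.0,-40.6],[0.0,0.0,0.0]],[45,[-0.1,0.0,-40.6],[0.0,0.0,0.0]],[45,[-0.0,0.0,-40.6],[0.0,0.1,0.0]],[45,[-0.1,0.1,-40.6],[0.0,-0.0,0.0]],[45,[0.0,-0.0,-40.6],[0.0,0.0,0.0]]]
[[45,[6.0,-44.2,0.0],[0.0,0.0,-0.4]],[45,[6.3,-44.2,0.0],[0.0,0.0,-0.3]],[45,[6.5,-44.2,0.0],[0.0,0.0,-0.4]],[45,[6.8,-44.1,0.1],[0.0,0.0,-0.4]],[45,[7.1,-44.0,-0.0],[0.0,0.0,-0.4]],[45,[7.5,-44.0,-0.0],[0.0,0.0,-0.3]],[45,[7.7,-44.0,-0.0],[0.0,0.0,-0.4]],[45,[7.9,-43.9,0.0],[0.0,0.0,-0.4]]]
[[45,[8.3,-43.9,0.0],[0.0,0.0,-0.4]],[45,[8.6,-43.8,0.0],[0.0,0.0,-0.3]],[45,[8.8,-43.7,0.0],[0.0,0.0,-0.4]],[45,[9.2,-43.7,0.1],[0.0,0.0,-0.4]]]
```

Emit:
servo_tool([
  [45, [0, 0, -15], [0, 0, 0]],
  [45, [0, 0, -30], [0, 0, 0]],
  [45, [0, 0, -40], [0, 0, 0]],
  [45, [0, 0, -40], [0, 0, 0]],
  [45, [0, 0, -40], [0, 0, 0]],
  [45, [0, 0, -38], [0, 0, 0]],
])

```text
clock: 5.3
eef_pos: [500.8, 385.9, 241.2]
tcp_rot: [3.141, 0.0, -2.714]
contact_force: [0.8, 0.3, -2.7]
opening: 0.568
```

Emit:
servo_tool([
  [45, [6.0, -44.2, 0.0], [0.0, 0.0, -0.4]],
  [45, [6.3, -44.2, 0.0], [0.0, 0.0, -0.3]],
  [45, [6.5, -44.2, 0.0], [0.0, 0.0, -0.4]],
  [45, [6.8, -44.1, 0.0], [0.0, 0.0, -0.4]],
  [45, [7.1, -44.0, 0.0], [0.0, 0.0, -0.4]],
  [45, [7.5, -44.0, 0.0], [0.0, 0.0, -0.3]],
  [45, [7.7, -44.0, 0.0], [0.0, 0.0, -0.4]],
  [45, [7.9, -43.9, 0.0], [0.0, 0.0, -0.4]],
])

```text
clock: 6.3
eef_pos: [604.4, 43.0, 239.7]
tcp_rot: [3.141, 0.0, -2.661]
contact_force: [0.9, 0.1, -3.5]
opening: 0.566
```

Emit:
servo_tool([
  [45, [8.3, -43.9, 0.0], [0.0, 0.0, -0.4]],
  [45, [8.6, -43.8, 0.0], [0.0, 0.0, -0.3]],
  [45, [8.8, -43.7, 0.0], [0.0, 0.0, -0.4]],
  [45, [9.2, -43.7, 0], [0.0, 0.0, -0.4]],
  [45, [0, 0, 0], [0, 0, 0]],
  [45, [0, 0, 0], [0, 0, 0]],
])

```text
clock: 7.05
eef_pos: [655.6, -126.2, 239.2]
tcp_rot: [3.141, -0.0, -2.636]
contact_force: [-0.5, -0.5, -4.1]
opening: 0.56
```

```bash
python3 - <<'E'
from h import *
st()
a=grab_frame("wrist");c=get_calibration("wrist")
cv2.imwrite("pics/w2.png",cv2.resize(a[60:420,80:560],None,fx=1.66,fy=1.66))
g=cv2.cvtColor(a,cv2.COLOR_BGR2GRAY)
m=(g<45).astype(np.uint8);n,l,s,ce=cv2.connectedComponentsWithStats(m)
for i in range(1,n):
    if s[i,4]>800:
        ys,xs=np.nonzero(l==i);w=onplane(c,np.c_[xs,ys],3)[:,:2].astype(np.float32);print(s[i],ce[i],cv2.minAreaRect(w))
E
```

```text
t 7.05 tcp [ 655.6 -126.2  239.2] yaw -151.0 tilt -0.0 F [-0.5 -0.5 -4.1] open 47.8
[  0 209 130  59 914] [ 40.8380744  239.24617068] ((857.6203002929688, -331.4540710449219), (45.7957763671875, 180.5340576171875), 42.90354919433594)
[   34   321   526    99 21288] [282.44428786 382.98928974] ((900.154541015625, 33.10870361328125), (187.751708984375, 809.6484375), 28.671159744262695)
```

View pics/w2.png

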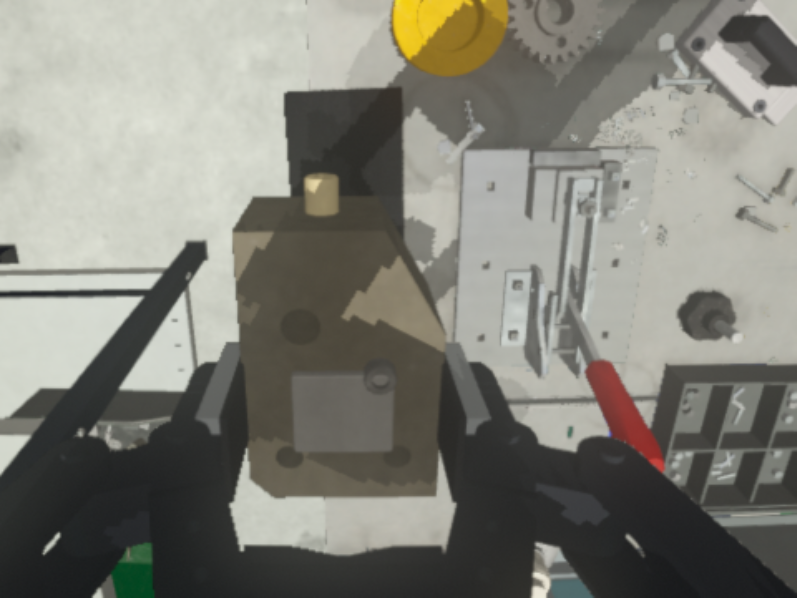

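```bash
python3 - <<'E'
from h import *
c=get_calibration("wrist");s=sense()
P=lambda x,y:(80+(x+.5)/1.66-.5,60+(y+.5)/1.66-.5)
w=onplane(c,[P(286,92),P(402,88),P(291,185),P(403,230)],3)[:,:2];print(w.round(1))
a,b=w[0],w[1];e=b-a;print(np.linalg.norm(e));l=np.degrees(np.arctan2(*(w[3]-w[1])[::-1])),np.degrees(np.arctan2(*(w[2]-w[0])[::-1])),np.degrees(np.arctan2(*e[::-1]))
print("yaws",l)
yaw=np.radians(29);d=np.array([np.cos(yaw),np.sin(yaw)]);print("centre",(a+b)/2+60*d)
t=get_calibration("top")
print(onplane(t,[(170+x/3.2,150+y/3.2) for x,y in [(641,43),(707,6),(775,104),(713,146)]],3).round(1))
r=trace("top","jaw_block")
E
```

```text
[[ 620.4 -185.1]
 [ 582.7 -122.4]
 [ 671.9 -154.7]
 [ 662.7  -73.9]]
73.21964575789592
yaws (np.float64(31.218852132681427), np.float64(30.5574634259112), np.float64(120.96037496516857))
centre [ 654.03454919 -124.66143539]
[[ 683.2  -64.8    3. ]
 [ 719.1 -129.     3. ]
 [ 622.7 -187.3    3. ]
 [ 582.9 -127.     3. ]]
```

```bash
python3 - <<'E'
from h import *
rows([659.3,-120.4,30],210.9,g=45,step=40)
E
```

```text
[[45,[-0.9,0.4,34.9],[0.0,-0.0,-0.3]],[45,[-1.0,0.4,34.8],[0.0,-0.0,-0.3]],[45,[-0.9,0.4,34.9],[0.0,-0.0,-0.3]],[45,[-0.9,0.4,34.9],[0.0,-0.0,-0.3]],[45,[-1.0,0.4,34.8],[0.0,-0.0,-0.3]],[45,[-0.9,0.4,34.9],[0.0,-0.0,-0.3]]]
```

Emit:
servo_tool([
  [45, [-0.9, 0.4, 34.9], [0, 0, -0.3]],
  [45, [-1, 0.4, 34.8], [0, 0, -0.3]],
  [45, [-0.9, 0.4, 34.9], [0, 0, -0.3]],
  [45, [-0.9, 0.4, 34.9], [0, 0, -0.3]],
  [45, [-1, 0.4, 34.8], [0, 0, -0.3]],
  [45, [-0.9, 0.4, 34.9], [0, 0, -0.3]],
  [45, [0, 0, 5], [0, 0, 0]],
  [45, [0, 0, 3], [0, 0, 0]],
])

```text
clock: 8.15
eef_pos: [660.4, -121.1, 22.7]
tcp_rot: [-3.141, 0.001, -2.603]
contact_force: [0.6, 0.1, -3.3]
opening: 0.567
```

Emit:
servo_tool([
  [45, [0, 0, 0.5], [0, 0, 0]],
  [45, [0, 0, 0.5], [0, 0, 0]],
])

```text
clock: 8.4
eef_pos: [660.6, -121.8, 22.1]
tcp_rot: [-3.14, 0.001, -2.604]
contact_force: [-0.3, 0.7, -3.9]
opening: 0.568
```

Emit:
servo_tool([
  [45, [0, 0, 0.8], [0, 0, 0]],
  [45, [0, 0, 0.6], [0, 0, 0]],
  [45, [0, 0, 0], [0, 0, 0]],
])

```text
clock: 8.78
eef_pos: [660.2, -121.8, 20.3]
tcp_rot: [-3.141, 0.001, -2.604]
contact_force: [-1.9, -0.1, 6.0]
opening: 0.568
```

Emit:
servo_tool([
  [45, [0, 0, 0.5], [0, 0, 0]],
  [45, [0, 0, 0.5], [0, 0, 0]],
])

```text
clock: 9.02
eef_pos: [660.2, -121.8, 20.3]
tcp_rot: [-3.141, 0.0, -2.604]
contact_force: [-7.8, 1.3, 19.0]
opening: 0.563
```

Emit:
servo_tool([
  [55, [0, 0, 0], [0, 0, 0]],
  [65, [0, 0, 0], [0, 0, 0]],
  [75, [0, 0, 0], [0, 0, 0]],
  [75, [0, 0, -20], [0, 0, 0]],
  [75, [0, 0, -50], [0, 0, 0]],
  [75, [0, 0, -60], [0, 0, 0]],
  [75, [0, 0, -60], [0, 0, 0]],
  [75, [0, 0, -30], [0, 0, 0]],
])

```text
clock: 10.02
eef_pos: [661.2, -121.9, 244.2]
tcp_rot: [-3.137, 0.005, -2.604]
contact_force: [0.6, -0.4, -0.8]
opening: 0.88
```

```bash
python3 - <<'E'
from h import *
st()
a=grab_frame("wrist");c=get_calibration("wrist")
cv2.imwrite("pics/w3.png",a)
r=trace("wrist","jaw_block")
if r:
    ys,xs=np.nonzero(r[0]["mask"]);w=onplane(c,np.c_[xs,ys],38)[:,:2].astype(np.float32);print(r[0]["conf"],cv2.minAreaRect(w))
g=cv2.cvtColor(a,cv2.COLOR_BGR2GRAY);m=(g<50).astype(np.uint8)
if r: m[cv2.dilate(r[0]["mask"].astype(np.uint8),np.ones((5,5)))>0]=1
m[300:]=0
n,l,s,ce=cv2.connectedComponentsWithStats(cv2.morphologyEx(m,cv2.MORPH_OPEN,np.ones((5,5))))
for i in range(1,n):
    if s[i,4]>1500:
        ys,xs=np.nonzero(l==i);w=onplane(c,np.c_[xs,ys],3)[:,:2].astype(np.float32);print(s[i],cv2.minAreaRect(w))
p=rows([334,282,230],134.4,g=85,step=48)
E
```

```text
t 10.03 tcp [ 661.2 -121.9  244.2] yaw -149.2 tilt 0.3 F [ 0.6 -0.4 -0.8] open 75.2
0.97 ((651.929931640625, -127.65060424804688), (84.92998504638672, 49.63539123535156), 32.87200927734375)
[ 261  107   63  100 4658] ((650.981201171875, -123.65735626220703), (112.09134674072266, 66.9305419921875), 29.5734806060791)
[ 107  201   93   99 2174] ((843.1327514648438, -203.50015258789062), (32.64756774902344, 186.73333740234375), 77.95067596435547)
[[85,[6.8,46.8,1.0],[-0.0,0.0,6.9]],[85,[12.4,45.7,1.0],[0.0,0.1,7.0]],[85,[17.8,43.8,1.1],[-0.0,0.0,6.9]],[85,[23.0,41.4,1.0],[0.0,0.1,7.0]],[85,[27.9,38.3,1.1],[-0.0,0.0,6.9]],[85,[32.2,34.6,1.1],[-0.0,0.1,7.0]],[85,[36.2,30.4,1.2],[-0.0,0.0,6.9]],[85,[39.6,25.9,1.1],[-0.0,0.1,7.0]]]
[[85,[42.5,20.9,1.3],[-0.0,0.0,6.9]],[85,[44.7,15.6,1.2],[-0.0,0.1,7.0]],[85,[46.2,10.0,1.3],[-0.0,0.0,6.9]]]
```

View pics/w3.png

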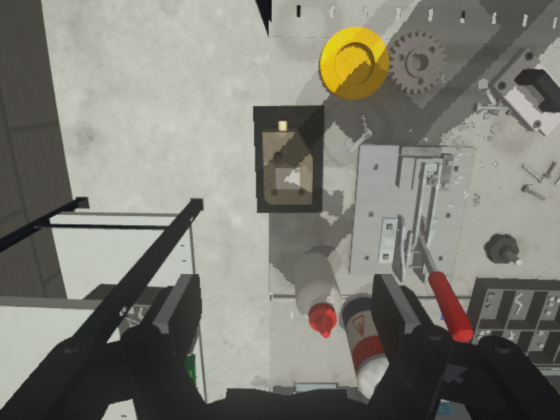

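Block stands on the mat (mat px 254–323 × 106–213, block centred in it, within ~4 mm). Going to the long cover.

Emit:
servo_tool([
  [85, [6.8, 46.8, 1], [0, 0, 6.9]],
  [85, [12.4, 45.7, 1], [0, 0, 7]],
  [85, [17.8, 43.8, 1.1], [0, 0, 6.9]],
  [85, [23, 41.4, 1], [0, 0, 7]],
  [85, [27.9, 38.3, 1.1], [0, 0, 6.9]],
  [85, [32.2, 34.6, 1.1], [0, 0, 7]],
  [85, [36.2, 30.4, 1.2], [0, 0, 6.9]],
  [85, [39.6, 25.9, 1.1], [0, 0, 7]],
])

```text
clock: 11.12
eef_pos: [419.7, 173.0, 229.6]
tcp_rot: [-3.141, -0.0, 2.705]
contact_force: [0.4, 0.7, -0.5]
opening: 0.995
```

Emit:
servo_tool([
  [85, [42.5, 20.9, 1.3], [0, 0, 6.9]],
  [85, [44.7, 15.6, 1.2], [0, 0, 7]],
  [85, [46.2, 10, 1.3], [0, 0, 6.9]],
  [85, [0, 0, 0], [0, 0, 0]],
  [85, [0, 0, 0], [0, 0, 0]],
])

```text
clock: 11.75
eef_pos: [331.5, 282.1, 225.8]
tcp_rot: [-3.141, 0.0, 2.348]
contact_force: [0.4, -0.6, -0.0]
opening: 0.995
```

```bash
python3 - <<'E'
from h import *
st()
a=grab_frame("wrist");c=get_calibration("wrist")
cv2.imwrite("pics/w4.png",a)
for t,z in [("long_cover",14),("long_grip",46)]:
    print(t,[(round(b["conf"],2),world(c,b["centre"]).round(1).tolist()) for b in boxes_of("wrist",t)][:2])
    r=trace("wrist",t)
    if r:
        ys,xs=np.nonzero(r[0]["mask"]);w=onplane(c,np.c_[xs,ys],z)[:,:2].astype(np.float32);print(r[0]["conf"],xs.min(),xs.max(),ys.min(),ys.max(),cv2.minAreaRect(w))
        if t=="long_cover":
            g=cv2.cvtColor(a,cv2.COLOR_BGR2GRAY); k=(r[0]["mask"]&(g<60)).astype(np.uint8)
            n,l,s,ce=cv2.connectedComponentsWithStats(k)
            i=1+np.argmax(s[1:,4]);ys,xs=np.nonzero(l==i)
            print(s[i],ce[i],onplane(c,[ce[i]],44),cv2.minAreaRect(onplane(c,np.c_[xs,ys],44)[:,:2].astype(np.float32)))
E
```

```text
t 11.75 tcp [331.5 282.1 225.8] yaw 134.6 tilt 0.0 F [ 0.4 -0.6 -0. ] open 85.0
long_cover [(0.86, [329.0, 287.8, 18.6])]
0.7 264 312 117 229 ((332.7962951660156, 284.52191162109375), (49.13850402832031, 118.51593017578125), 43.376304626464844)
[282 163  12   7  60] [287.18333333 165.93333333] [[320.90496343 295.59622335  44.        ]] ((321.1368103027344, 295.7638244628906), (10.324366569519043, 5.686151027679443), 44.82796859741211)
long_grip [(0.98, [328.6, 286.6, 13.5])]
0.89 263 312 117 230 ((327.5381774902344, 289.00469970703125), (45.571693420410156, 108.14934539794922), 43.764373779296875)
```

View pics/w4.png

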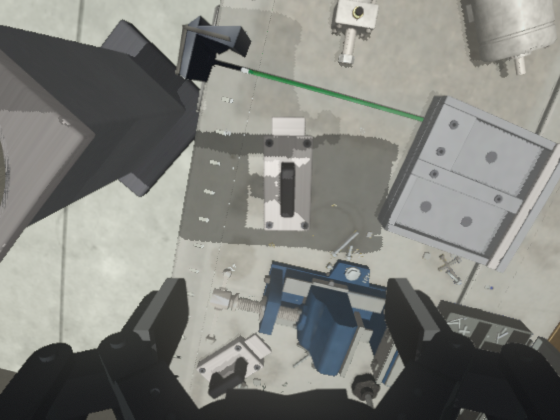

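```bash
python3 - <<'E'
from h import *
c=get_calibration("wrist")
p=lambda q,z:onplane(c,[q],z)[0,:2]
t=p((289,117.5),5);e=p((287,229.5),14);l=p((264.5,180),14);r=p((310,180),14)
ax=(t-e)/np.linalg.norm(t-e);print(t,e,np.linalg.norm(t-e),np.degrees(np.arctan2(ax[1],ax[0])),np.linalg.norm(l-r))
print("grip",t-69*ax,e+51*ax,(l+r)/2)
G=(t-69*ax+e+51*ax)/2
for s in (-25,25):
  for z in (46,34): print(s,z,proj(c,np.r_[G+ax*s,z])[0].round(1))
lft=p((264.5,140),14)-p((265,225),14);rgt=p((311,140),14)-p((309,225),14)
for v in(lft,rgt):print(np.degrees(np.arctan2(v[1],v[0])))
E
```

```text
[293.46945129 326.73550316] [374.24733723 241.35072625] 117.53989528882185 133.4118706137958 47.142668002072966
grip [340.88887527 276.6116742 ] [339.19819776 278.39877374] [335.89544777 280.87852841]
-25 46 [287.5 218. ]
-25 34 [287.5 214. ]
25 46 [288.5 167.5]
25 34 [288.4 165. ]
133.60685512069384
134.25500489348204
```

```bash
python3 - <<'E'
from h import *
s=rows([339.3,278.3,60],133.8,g=60,step=45)
rows([339.3,278.3,21],133.8,g=60,start=s,step=15)
E
```

```text
[[60,[-1.8,0.7,41.5],[-0.0,0.0,0.1]],[60,[-1.9,0.6,41.5],[-0.0,0.0,0.2]],[60,[-1.8,0.7,41.5],[-0.0,0.0,0.1]],[60,[-1.8,0.7,41.5],[-0.0,0.0,0.2]]]
[[60,[-0.0,0.0,13.0],[-0.0,0.0,-0.0]],[60,[-0.0,0.0,13.0],[-0.0,0.0,-0.0]],[60,[-0.0,0.0,13.0],[-0.0,0.0,-0.0]]]
```

Emit:
servo_tool([
  [60, [-1.8, 0.7, 41.5], [0, 0, 0.1]],
  [60, [-1.9, 0.6, 41.5], [0, 0, 0.2]],
  [60, [-1.8, 0.7, 41.5], [0, 0, 0.1]],
  [60, [-1.8, 0.7, 41.5], [0, 0, 0.2]],
  [60, [0, 0, 13], [0, 0, 0]],
  [60, [0, 0, 13], [0, 0, 0]],
  [60, [0, 0, 12], [0, 0, 0]],
  [60, [0, 0, 0], [0, 0, 0]],
])

```text
clock: 13.0
eef_pos: [338.7, 279.0, 21.9]
tcp_rot: [-3.141, -0.0, 2.336]
contact_force: [-0.1, 0.1, -0.2]
opening: 0.702
```

Emit:
servo_tool([
  [8, [0, 0, 0], [0, 0, 0]],
  [8, [0, 0, 0], [0, 0, 0]],
  [8, [0, 0, 0], [0, 0, 0]],
  [8, [0, 0, 0], [0, 0, 0]],
  [8, [0, 0, 0], [0, 0, 0]],
  [8, [0, 0, 0], [0, 0, 0]],
  [8, [0, 0, 0], [0, 0, 0]],
], force=100)

```text
clock: 13.88
eef_pos: [338.8, 279.2, 22.6]
tcp_rot: [3.141, 0.0, 2.336]
contact_force: [-1.8, -1.8, 9.0]
opening: 0.138
```

```bash
python3 - <<'E'
from h import *
st()
E
```

```text
t 13.88 tcp [338.8 279.2  22.6] yaw 133.8 tilt 0.0 F [-1.8 -1.8  9. ] open 11.8
```

```bash
python3 - <<'E'
from pal import *
s=sense();p=s["eef_pos"]
a=rows(p+[0,0,140],133.8,g=8,step=35)
rows(W(-24.5,-35.5,163),24.54,g=8,start=a,deg=8)
E
```

```text
[[8,[-0.0,0.0,-35.0],[0.0,0.0,0.0]],[8,[-0.0,0.0,-35.0],[0.0,0.0,0.0]],[8,[-0.0,0.1,-35.0],[0.0,0.0,0.0]],[8,[-0.0,-0.0,-35.0],[0.0,0.0,0.0]]]
[[8,[-1.7,11.0,-0.0],[0.0,-0.0,7.8]],[8,[-0.1,11.1,-0.0],[0.0,-0.0,7.8]],[8,[1.3,11.1,-0.1],[0.0,-0.0,7.8]],[8,[2.9,10.7,0.0],[0.0,-0.0,7.8]],[8,[4.3,10.3,-0.0],[0.0,-0.0,7.8]],[8,[5.6,9.6,-0.0],[0.0,-0.0,7.8]],[8,[6.9,8.8,-0.0],[0.0,-0.0,7.8]],[8,[8.0,7.7,-0.1],[0.0,-0.0,7.9]]]
[[8,[9.0,6.6,0.0],[0.0,-0.0,7.8]],[8,[9.8,5.2,-0.0],[0.0,-0.0,7.8]],[8,[10.4,3.9,-0.0],[0.0,-0.0,7.8]],[8,[10.9,2.5,-0.1],[-0.0,-0.0,7.8]],[8,[11.1,0.9,0.0],[-0.0,-0.0,7.8]],[8,[11.1,-0.5,0.0],[-0.0,-0.0,7.8]]]
```

Emit:
servo_tool([
  [8, [0, 0, -20], [0, 0, 0]],
  [8, [0, 0, -40], [0, 0, 0]],
  [8, [0, 0, -40], [0, 0, 0]],
  [8, [0, 0, -40], [0, 0, 0]],
])

```text
clock: 14.38
eef_pos: [338.3, 278.8, 163.3]
tcp_rot: [-3.141, -0.0, 2.336]
contact_force: [0.0, 0.0, -2.0]
opening: 0.142
```

Emit:
servo_tool([
  [8, [-1.7, 11.0, 0], [0, 0, 7.8]],
  [8, [-0.1, 11.1, 0], [0, 0, 7.8]],
  [8, [1.3, 11.1, 0], [0, 0, 7.8]],
  [8, [2.9, 10.7, 0], [0, 0, 7.8]],
  [8, [4.3, 10.3, 0], [0, 0, 7.8]],
  [8, [5.6, 9.6, 0], [0, 0, 7.8]],
  [8, [6.9, 8.8, 0], [0, 0, 7.8]],
  [8, [8, 7.7, 0], [0, 0, 7.9]],
])

```text
clock: 15.38
eef_pos: [411.4, 330.4, 161.9]
tcp_rot: [-3.141, 0.0, 1.24]
contact_force: [-0.1, -0.0, -2.8]
opening: 0.143
```

Emit:
servo_tool([
  [8, [9, 6.6, 0], [0, 0, 7.8]],
  [8, [9.8, 5.2, 0], [0, 0, 7.8]],
  [8, [10.4, 3.9, 0], [0, 0, 7.8]],
  [8, [10.9, 2.5, 0], [0, 0, 7.8]],
  [8, [11.1, 0.9, 0], [0, 0, 7.8]],
  [8, [11.1, -0.5, 0], [0, 0, 7.8]],
  [8, [0, 0, 0], [0, 0, 0]],
  [8, [0, 0, 0], [0, 0, 0]],
])

```text
clock: 16.38
eef_pos: [465.4, 368.5, 161.7]
tcp_rot: [3.141, 0.001, 0.431]
contact_force: [-0.5, 0.0, -2.1]
opening: 0.14
```

```bash
python3 - <<'E'
from pal import *
st();s=sense()
a=grab_frame("wrist");c=get_calibration("wrist")
cv2.imwrite("pics/w5.png",cv2.resize(a[40:340,140:540],None,fx=2,fy=2,interpolation=cv2.INTER_CUBIC))
print(c["world_to_cam"])
np.save("w5cal.npy",np.array(c["world_to_cam"]))
E
```

```text
t 16.38 tcp [465.4 368.5 161.7] yaw 24.7 tilt 0.1 F [-0.5  0.  -2.1] open 12.0
[[ 4.17375254e-01 -9.08733562e-01 -1.10038377e-03  1.41102437e+02]
 [-8.60679959e-01 -3.95692529e-01  3.20401983e-01  5.27866725e+02]
 [-2.91595448e-01 -1.32780781e-01 -9.47281035e-01  4.99014695e+02]
 [ 0.00000000e+00  0.00000000e+00  0.00000000e+00  1.00000000e+00]]
```

View pics/w5.png

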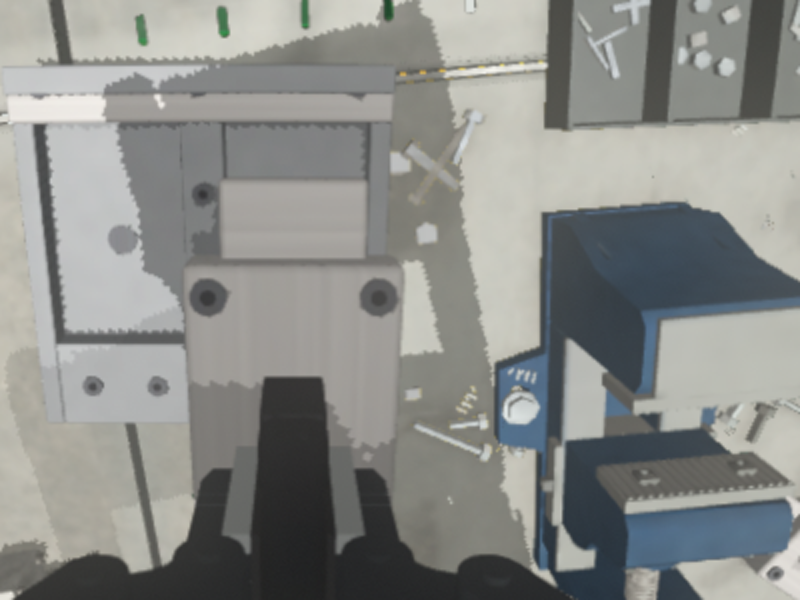

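```bash
python3 - <<'E'
from pal import *
s=sense();c=get_calibration("wrist");c["world_to_cam"]=np.load("w5cal.npy")
P=lambda x,y:(140+(x+.5)/2-.5,40+(y+.5)/2-.5)
obs=[((71.5,71),38,P(4,67)),((71.5,-71),38,P(395,67)),((52.5,71),38,P(8,123)),((52.5,-71),38,P(393,123)),((-71.5,71),34,P(52,422)),((-34.5,63),34,P(57,345)),((-34.5,8),34,P(185,345))]
q,m,f=fit(c,obs,[474,411,.428]);print("pallet",q.round(1),np.degrees(q[2]),m,f)
zt=s["eef_pos"][2]-22.6+6
t=onplane(c,[P(221,180),P(367,180)],zt)[:,:2]
k=onplane(c,[P(185,266),P(402,266)],zt+8)[:,:2]
r=R.from_euler('xyz',s["tcp_rot"]).as_matrix();X=r[:2,0];Y=r[:2,1];p=s["eef_pos"][:2]
for n,v in (("tip",t),("plate",k)): print(n,((v-p)@np.c_[X,Y]).round(1).tolist(),np.linalg.norm(v[0]-v[1]))
# relative to this-view pallet
e=np.array([np.cos(q[2]),np.sin(q[2])]);E=np.c_[e,[-e[1],e[0]]]
print("tip in pallet(view)",((t-q[:2])@E).round(1),"tcp in pallet(view)",((p-q[:2])@E).round(1),"tcp in PX",((p-PX)@np.c_[ex,ey]).round(1))
E
```

```text
pallet [4.743e+02 4.105e+02 4.000e-01] 24.542243258509266 2.5917224810587527 [[-1.1, 0.8], [1.0, -0.1], [-0.2, -0.0], [0.9, -0.5], [-2.6, 1.7], [-0.5, -0.7], [2.3, -0.6]]
tip [[67.5, -16.3], [67.5, 16.2]] 32.45912649854149
plate [[49.8, -24.0], [49.8, 23.6]] 47.572547354489295
tip in pallet(view) [[ 42.  -18. ]
 [ 42.1 -50.5]] tcp in pallet(view) [-25.5 -34.5] tcp in PX [-25.4 -35.8]
```

```bash
python3 - <<'E'
from pal import *
a=rows(W(-12.6,-36.1,89.2),24.54,15,g=8,n=4)
b=rows(W(-12.6,-36.1,61.5),24.54,15,g=8,start=a,n=3)
E
```

```text
[[8,[3.2,0.1,18.2],[0.0,-3.7,0.0]],[8,[4.4,0.1,17.9],[0.0,-3.8,0.1]],[8,[5.5,0.0,17.5],[0.0,-3.7,-0.0]],[8,[6.7,0.1,17.2],[0.0,-3.8,0.0]]]
[[8,[2.4,0.0,8.9],[0.0,0.0,0.0]],[8,[2.4,0.0,9.0],[0.0,0.0,0.0]],[8,[2.4,0.0,8.9],[0.0,0.0,0.0]]]
```

Emit:
servo_tool([
  [8, [3.2, 0.1, 18.2], [0, -3.7, 0]],
  [8, [4.4, 0.1, 17.9], [0, -3.8, 0.1]],
  [8, [5.5, 0, 17.5], [0, -3.7, 0]],
  [8, [6.7, 0.1, 17.2], [0, -3.8, 0]],
  [8, [2.4, 0, 8.9], [0, 0, 0]],
  [8, [2.4, 0, 9], [0, 0, 0]],
  [8, [1.7, 0, 6.3], [0, 0, 0]],
  [8, [0, 0, 0], [0, 0, 0]],
])

```text
clock: 17.42
eef_pos: [477.5, 373.9, 64.5]
tcp_rot: [3.141, 0.262, 0.427]
contact_force: [0.7, 0.1, -1.7]
opening: 0.137
```

```bash
cat >> pal.py <<'E'
def tip(a,h):
    s=sense();p=s["eef_pos"];r=R.from_euler('xyz',s["tcp_rot"]).as_matrix()
    t=p+r[:,0]*a+r[:,2]*h; d=t[:2]-PX; f=s["contact_force"]
    q=p[:2]-PX
    print("tip pallet",(d@ex).round(1),(d@ey).round(1),"z",t[2].round(1),"tcp y",(q@ey).round(1),"Fpal",(f[:2]@ex).round(1),(f[:2]@ey).round(1),f[2].round(1));st()
E
python3 -c "
from pal import *
tip(67.2,22.6)"
```

```text
tip pallet 46.8 -36.0 z 25.2 tcp y -35.9 Fpal 0.7 -0.2 -1.7
t 17.43 tcp [477.5 373.9  64.5] yaw 24.4 tilt 15.0 F [ 0.7  0.1 -1.7] open 11.7
```

Emit:
servo_tool([
  [8, [0.9, 0, 3.2], [0, 0, 0]],
  [8, [0, 0, 0], [0, 0, 0]],
  [8, [1.93, 0, -0.52], [0, 0, 0]],
  [8, [1.93, 0, -0.52], [0, 0, 0]],
  [8, [1.93, 0, -0.52], [0, 0, 0]],
  [8, [1.93, 0, -0.52], [0, 0, 0]],
  [8, [1.93, 0, -0.52], [0, 0, 0]],
  [8, [0, 0, 0], [0, 0, 0]],
])

```text
clock: 18.42
eef_pos: [487.2, 378.2, 61.0]
tcp_rot: [3.141, 0.262, 0.426]
contact_force: [-0.2, -0.5, -2.9]
opening: 0.139
```

```bash
python3 -c "
from pal import *
tip(67.2,22.6)"
```

```text
tip pallet 57.4 -36.1 z 21.8 tcp y -36.0 Fpal -0.4 -0.4 -2.9
t 18.43 tcp [487.2 378.2  61. ] yaw 24.4 tilt 15.0 F [-0.2 -0.5 -2.9] open 11.9
```

Emit:
servo_tool([
  [8, [1.4, 0, -0.4], [0, 0, 0]],
  [8, [1.4, 0, -0.4], [0, 0, 0]],
  [8, [0, 0, 0], [0, 0, 0]],
])

```text
clock: 18.8
eef_pos: [489.8, 379.4, 61.1]
tcp_rot: [3.141, 0.262, 0.426]
contact_force: [-0.0, -0.1, -1.5]
opening: 0.142
```

Emit:
servo_tool([
  [8, [1.0, 0, -0.26], [0, 0, 0]],
  [8, [1.0, 0, -0.26], [0, 0, 0]],
  [8, [0, 0, 0], [0, 0, 0]],
])

```text
clock: 19.18
eef_pos: [490.4, 379.6, 60.9]
tcp_rot: [3.141, 0.265, 0.426]
contact_force: [-3.0, -0.7, -0.0]
opening: 0.139
```

```bash
python3 -c "
from pal import *
tip(67.2,22.6)"
```

```text
tip pallet 60.8 -36.2 z 21.6 tcp y -36.0 Fpal -3.0 0.6 -0.0
t 19.18 tcp [490.4 379.6  60.9] yaw 24.4 tilt 15.2 F [-3.  -0.7 -0. ] open 11.9
```

```bash
cat >> pal.py <<'E'
def swing(a,h,xt,y,path,start=None,g=8):
    for zt,th in path:
        t=np.radians(th); start=rows(W(xt-a*np.cos(t)+h*np.sin(t),y,zt+a*np.sin(t)+h*np.cos(t)),PY,th,g=g,start=start,n=1)
E
python3 -c "
from pal import *
swing(67.2,22.6,60,-35.9,[(21.2,15),(21,12.5),(20.8,10),(20.8,8),(20.6,6),(20.6,4),(20.4,2),(20.3,0)])"
```

```text
[[8,[-0.8,-0.1,0.8],[-0.0,0.2,-0.1]]]
[[8,[-0.9,-0.0,3.1],[-0.0,2.5,-0.0]]]
[[8,[-0.8,-0.0,3.1],[-0.0,2.5,-0.0]]]
[[8,[-0.8,-0.0,2.4],[-0.0,2.0,-0.0]]]
[[8,[-0.7,-0.0,2.6],[-0.0,2.0,-0.0]]]
[[8,[-0.8,-0.0,2.3],[-0.0,2.0,-0.0]]]
[[8,[-0.7,-0.0,2.6],[-0.0,2.0,-0.0]]]
[[8,[-0.7,-0.0,2.4],[-0.0,2.0,-0.0]]]
```

Emit:
servo_tool([
  [8, [-2, -0.1, 0.8], [0, 0.2, 0]],
  [8, [-0.9, 0, 3.1], [0, 2.5, 0]],
  [8, [-0.8, 0, 3.1], [0, 2.5, 0]],
  [8, [-0.8, 0, 2.4], [0, 2, 0]],
  [8, [0, 0, 0], [0, 0, 0]],
])

```text
clock: 19.8
eef_pos: [485.5, 377.6, 53.1]
tcp_rot: [3.141, 0.136, 0.426]
contact_force: [-0.0, -0.5, -2.9]
opening: 0.139
```

```bash
python3 -c "
from pal import *
tip(67.2,22.6)
swing(67.2,22.6,60,-35.9,[(20.6,6),(20.5,4),(20.3,2),(20,0)])"
```

```text
tip pallet 60.1 -35.9 z 21.7 tcp y -35.8 Fpal -0.2 -0.4 -2.9
t 19.8 tcp [485.5 377.6  53.1] yaw 24.4 tilt 7.8 F [-0.  -0.5 -2.9] open 11.9
[[8,[-0.6,0.1,3.2],[-0.0,1.8,-0.1]]]
[[8,[-0.7,-0.0,2.4],[-0.0,2.0,-0.0]]]
[[8,[-0.8,-0.0,2.6],[-0.0,2.0,-0.0]]]
[[8,[-0.7,-0.0,2.6],[-0.0,2.0,-0.0]]]
```

Excellent; finish the swing, pausing before home.

Emit:
servo_tool([
  [8, [-0.6, 0.1, 3.2], [0, 1.8, 0]],
  [8, [-0.7, 0, 2.4], [0, 2, 0]],
  [8, [0, 0, 0], [0, 0, 0]],
])

```text
clock: 20.18
eef_pos: [483.8, 376.6, 47.6]
tcp_rot: [3.141, 0.07, 0.426]
contact_force: [0.2, -0.3, -2.4]
opening: 0.138
```

Emit:
servo_tool([
  [8, [-0.8, 0, 2.6], [0, 2, 0]],
  [8, [-0.7, 0, 2.6], [0, 2, 0]],
  [8, [0, 0, 0], [0, 0, 0]],
])

```text
clock: 20.55
eef_pos: [482.6, 376.2, 42.8]
tcp_rot: [3.142, 0.0, 0.426]
contact_force: [-1.2, -0.7, -3.0]
opening: 0.145
```

```bash
python3 -c "
from pal import *
tip(67.2,22.6)"
```

```text
tip pallet 60.6 -36.0 z 20.2 tcp y -35.9 Fpal -1.4 -0.2 -3.0
t 20.55 tcp [482.6 376.2  42.8] yaw 24.4 tilt 0.0 F [-1.2 -0.7 -3. ] open 12.4
```

Emit:
servo_tool([
  [8, [0, 0, 0.8], [0, 0, 0]],
  [8, [0, 0, 0.5], [0, 0, 0]],
  [8, [0, 0, 0], [0, 0, 0]],
])

```text
clock: 20.92
eef_pos: [482.6, 376.2, 42.7]
tcp_rot: [3.142, 0.001, 0.426]
contact_force: [-5.1, -2.4, 14.3]
opening: 0.143
```

Emit:
servo_tool([
  [20, [0, 0, 0], [0, 0, 0]],
  [40, [0, 0, 0], [0, 0, 0]],
  [40, [0, 0, 0], [0, 0, 0]],
  [40, [0, 0, -15], [0, 0, 0]],
  [40, [0, 0, -30], [0, 0, 0]],
  [40, [0, 0, -45], [0, 0, 0]],
  [40, [0, 0, -45], [0, 0, 0]],
  [40, [0, 0, -45], [0, 0, 0]],
])

```text
clock: 21.92
eef_pos: [482.2, 376.0, 223.8]
tcp_rot: [-3.142, -0.001, 0.426]
contact_force: [-0.0, 0.2, -0.3]
opening: 0.469
```

```bash
python3 - <<'E'
from pal import *
st()
a=rows([462,110,225],81,g=85,step=48)
rows([462,62,225],81,g=85,start=a,step=48)
E
```

```text
t 21.93 tcp [482.2 376.  223.8] yaw 24.4 tilt -0.0 F [-0.   0.2 -0.3] open 40.1
[[85,[-16.0,29.2,-0.2],[0.0,-0.0,-7.1]],[85,[-19.6,27.0,-0.1],[0.0,-0.0,-7.0]],[85,[-22.7,24.5,-0.2],[0.0,-0.0,-7.1]],[85,[-25.5,21.4,-0.2],[0.0,-0.0,-7.1]],[85,[-28.0,18.2,-0.1],[0.0,-0.0,-7.1]],[85,[-30.0,14.5,-0.2],[0.0,-0.0,-7.0]],[85,[-31.5,10.8,-0.2],[0.0,-0.0,-7.1]],[85,[-32.7,6.7,-0.2],[0.0,-0.0,-7.1]]]
[[85,[-47.4,7.5,0.0],[0.0,-0.0,0.0]]]
```

Emit:
servo_tool([
  [85, [-16, 29.2, -0.2], [0, 0, -7.1]],
  [85, [-19.6, 27, -0.1], [0, 0, -7]],
  [85, [-22.7, 24.5, -0.2], [0, 0, -7.1]],
  [85, [-25.5, 21.4, -0.2], [0, 0, -7.1]],
  [85, [-28, 18.2, -0.1], [0, 0, -7.1]],
  [85, [-30, 14.5, -0.2], [0, 0, -7]],
  [85, [-31.5, 10.8, -0.2], [0, 0, -7.1]],
  [85, [-32.7, 6.7, -0.2], [0, 0, -7.1]],
])

```text
clock: 22.92
eef_pos: [461.9, 109.0, 223.6]
tcp_rot: [3.14, -0.0, 1.418]
contact_force: [0.7, -1.1, 0.3]
opening: 0.997
```

Emit:
servo_tool([
  [85, [-54, 7, 0], [0, 0, 0]],
  [85, [0, 0, 0], [0, 0, 0]],
  [85, [0, 0, 0], [0, 0, 0]],
])

```text
clock: 23.3
eef_pos: [460.8, 55.7, 223.3]
tcp_rot: [3.141, -0.0, 1.413]
contact_force: [-0.1, -0.9, -0.2]
opening: 0.998
```

```bash
python3 - <<'E'
from h import *
st()
a=grab_frame("wrist");c=get_calibration("wrist")
np.save("w6cal.npy",np.array(c["world_to_cam"]))
r=trace("wrist","short_cover")
for q in r[:1]:
    ys,xs=np.nonzero(q["mask"]);w=onplane(c,np.c_[xs,ys],12)[:,:2].astype(np.float32);print(q["conf"],xs.min(),xs.max(),ys.min(),ys.max(),cv2.minAreaRect(w))
cv2.imwrite("pics/w6.png",cv2.resize(a[60:260,180:440],None,fx=3,fy=3,interpolation=cv2.INTER_CUBIC))
E
```

```text
t 23.3 tcp [460.8  55.7 223.3] yaw 81.0 tilt -0.0 F [-0.1 -0.9 -0.2] open 85.3
0.76 257 306 126 215 ((456.7862243652344, 63.01255798339844), (93.29528045654297, 50.32709884643555), 83.01526641845703)
```

View pics/w6.png

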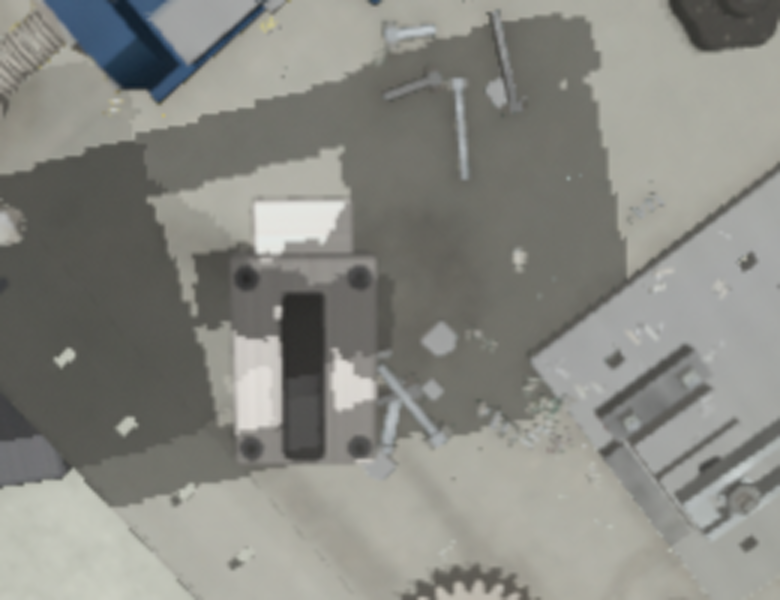

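```bash
python3 - <<'E'
from h import *
c=get_calibration("wrist");c["world_to_cam"]=np.load("w6cal.npy")
P=lambda x,y:(180+(x+.5)/3-.5,60+(y+.5)/3-.5)
p=lambda x,y,z:onplane(c,[P(x,y)],z)[0,:2]
t=p(302,198,5);e=p(306,463,14)
for a,b in [((302,198,5),(306,463,14)),((232,262,14),(237,460,14)),((376,262,14),(376,460,14))]:
    v=p(*a)-p(*b);print(np.degrees(np.arctan2(v[1],v[0])).round(1),np.linalg.norm(v).round(1))
ax=np.array([np.cos(np.radians(82.3)),np.sin(np.radians(82.3))])
h1=p(304,292,46);h2=p(303,459,46);print("handle",h1,h2,np.linalg.norm(h1-h2),(h1+h2)/2)
G=(t-55*ax+e+37*ax)/2;print("grip",t-55*ax,e+37*ax,G)
print(rows(np.r_[G,60],82.3,g=60)[0])
E
```

```text
81.7 90.9
81.0 69.7
82.0 69.7
handle [460.84545918  83.94482442] [451.88494647  30.8443564 ] 53.85118840374888 [456.36520282  57.39459041]
grip [456.18840822  53.96885587] [455.41426449  55.15459829] [455.80133635  54.56172708]
[[60,[-0.7,-1.2,40.8],[0.0,-0.0,-0.3]],[60,[-0.6,-1.1,40.7],[0.0,-0.0,-0.3]],[60,[-0.6,-1.2,40.8],[0.0,-0.0,-0.3]],[60,[-0.7,-1.2,40.7],[0.0,-0.0,-0.3]]]
[455.79348101  54.5373458   60.01470192]
```

Emit:
servo_tool([
  [60, [-0.5, -1.2, 40.8], [0, 0, -0.1]],
  [60, [-0.5, -1.2, 40.8], [0, 0, -0.2]],
  [60, [-0.5, -1.2, 40.8], [0, 0, -0.1]],
  [60, [-0.5, -1.2, 40.8], [0, 0, -0.2]],
  [60, [0, 0, 13], [0, 0, 0]],
  [60, [0, 0, 13], [0, 0, 0]],
  [60, [0, 0, 12], [0, 0, 0]],
  [60, [0, 0, 0], [0, 0, 0]],
])

```text
clock: 24.4
eef_pos: [455.5, 54.4, 21.2]
tcp_rot: [-3.141, 0.0, 1.425]
contact_force: [0.1, -0.5, 0.3]
opening: 0.705
```

Emit:
servo_tool([
  [8, [0, 0, 0], [0, 0, 0]],
  [8, [0, 0, 0], [0, 0, 0]],
  [8, [0, 0, 0], [0, 0, 0]],
  [8, [0, 0, 0], [0, 0, 0]],
  [8, [0, 0, 0], [0, 0, 0]],
  [8, [0, 0, 0], [0, 0, 0]],
  [8, [0, 0, 0], [0, 0, 0]],
], force=100)

```text
clock: 25.28
eef_pos: [455.8, 54.3, 22.0]
tcp_rot: [3.141, -0.0, 1.425]
contact_force: [-1.5, -0.8, 6.7]
opening: 0.138
```

```bash
python3 - <<'E'
from pal import *
st();s=sense();p=s["eef_pos"]
a=rows(p+[0,0,180],81.2,g=8,step=45)
rows(W(-4.5,35.5,185),24.54,g=8,start=a,step=45)
E
```

```text
t 25.27 tcp [455.8  54.3  22. ] yaw 81.6 tilt -0.0 F [-1.5 -0.8  6.7] open 11.8
[[8,[0.0,0.0,-45.0],[0.0,-0.0,0.1]],[8,[0.0,0.1,-45.0],[0.0,-0.0,0.1]],[8,[0.0,0.0,-45.0],[0.0,-0.0,0.1]],[8,[0.0,0.0,-45.0],[0.0,-0.0,0.1]]]
[[8,[42.6,-6.7,1.9],[0.0,-0.0,6.3]],[8,[41.5,-11.3,1.9],[0.0,-0.0,6.3]],[8,[40.1,-15.8,1.9],[0.0,-0.0,6.3]],[8,[38.1,-20.1,1.8],[0.0,-0.0,6.3]],[8,[35.7,-24.1,1.9],[0.0,-0.0,6.3]],[8,[32.8,-27.9,1.9],[0.0,-0.0,6.3]],[8,[29.5,-31.4,1.9],[0.0,-0.0,6.3]],[8,[25.9,-34.4,1.9],[0.0,-0.0,6.3]]]
[[8,[22.0,-37.1,1.9],[0.0,-0.0,6.3]]]
```

Emit:
servo_tool([
  [8, [0, 0, -25], [0, 0, 0]],
  [8, [0, 0, -45], [0, 0, 0]],
  [8, [0, 0, -55], [0, 0, 0]],
  [8, [0, 0, -55], [0, 0, 0.4]],
])

```text
clock: 25.78
eef_pos: [454.9, 54.2, 203.1]
tcp_rot: [-3.141, 0.0, 1.417]
contact_force: [0.7, -0.3, -2.0]
opening: 0.137
```

Emit:
servo_tool([
  [8, [42.6, -6.7, 1.9], [0, 0, 6.3]],
  [8, [41.5, -11.3, 1.9], [0, 0, 6.3]],
  [8, [40.1, -15.8, 1.9], [0, 0, 6.3]],
  [8, [38.1, -20.1, 1.8], [0, 0, 6.3]],
  [8, [35.7, -24.1, 1.9], [0, 0, 6.3]],
  [8, [32.8, -27.9, 1.9], [0, 0, 6.3]],
  [8, [29.5, -31.4, 1.9], [0, 0, 6.3]],
  [8, [25.9, -34.4, 1.9], [0, 0, 6.3]],
])

```text
clock: 26.78
eef_pos: [454.2, 400.1, 186.0]
tcp_rot: [3.141, 0.001, 0.534]
contact_force: [0.1, -0.5, -2.3]
opening: 0.144
```

Emit:
servo_tool([
  [8, [22, -37.1, 1.9], [0, 0, 6.3]],
  [8, [0, 0, 0], [0, 0, 0]],
  [8, [0, 0, 0], [0, 0, 0]],
])

```text
clock: 27.15
eef_pos: [454.0, 441.3, 183.8]
tcp_rot: [3.141, 0.001, 0.429]
contact_force: [-0.3, -0.1, -2.8]
opening: 0.143
```

```bash
python3 - <<'E'
from pal import *
st();s=sense()
a=grab_frame("wrist");c=get_calibration("wrist")
cv2.imwrite("pics/w7.png",cv2.resize(a[40:340,100:500],None,fx=2,fy=2,interpolation=cv2.INTER_CUBIC))
np.save("w7cal.npy",np.array(c["world_to_cam"]))
E
```

```text
t 27.15 tcp [454.  441.3 183.8] yaw 24.6 tilt 0.1 F [-0.3 -0.1 -2.8] open 12.2
```

View pics/w7.png

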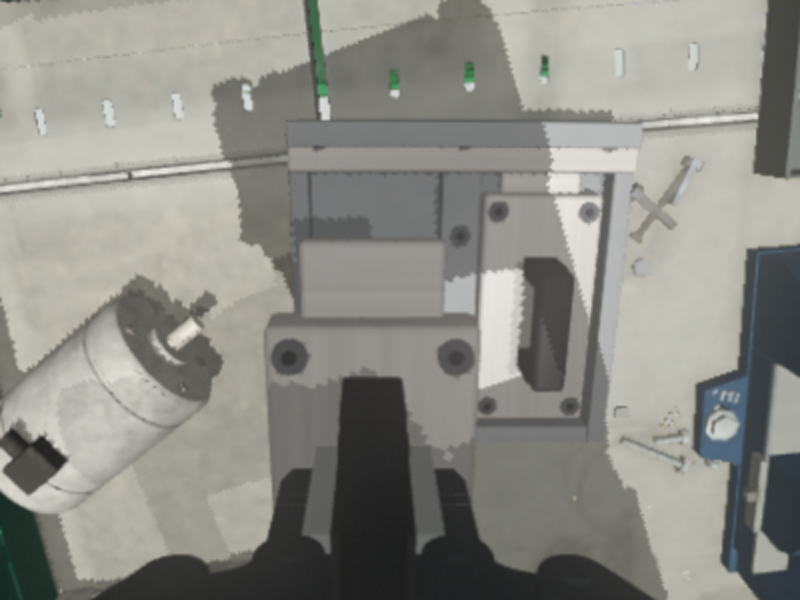

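```bash
python3 - <<'E'
from pal import *
s=sense();c=get_calibration("wrist");c["world_to_cam"]=np.load("w7cal.npy")
P=lambda x,y:(100+(x+.5)/2-.5,40+(y+.5)/2-.5)
zt=s["eef_pos"][2]-22+6
t=onplane(c,[P(301,241),P(443,241)],zt)[:,:2]
k=onplane(c,[P(266,325),P(477,325)],zt+8)[:,:2]
r=R.from_euler('xyz',s["tcp_rot"]).as_matrix();X=r[:2,0];Y=r[:2,1];p=s["eef_pos"][:2]
for n,v in (("tip",t),("plate",k)): print(n,((v-p)@np.c_[X,Y]).round(1).tolist())
obs=[((71.5,71),38,P(288,122)),((71.5,-71),38,P(642,123)),((52.5,71),38,P(289,172)),((52.5,-71),38,P(637,172)),((-71.5,-71),34,P(605,440))]
q,m,f=fit(c,obs,[474,411,.428]);print("pallet",q.round(1),np.degrees(q[2]),f)
a,h,th=54.5,22.0,np.radians(15)
dx=-a*np.cos(th)+h*np.sin(th);dz=a*np.sin(th)+h*np.cos(th);print(dx,dz)
b=rows(W(46.5+dx,35.3,50+dz),PY,15,g=8)
rows(W(46.5+dx,35.3,24+dz),PY,15,g=8,start=b,n=3)
E
```

```text
tip [[53.9, -16.7], [53.9, 15.6]]
plate [[36.4, -24.3], [36.4, 23.0]]
pallet [4.749e+02 4.102e+02 4.000e-01] 24.8349827768397 [[-1.1, 0.2], [0.8, -0.2], [-0.6, -0.3], [0.8, -0.5], [0.1, 1.3]]
-46.948938540498766 35.35600613644688
[[8,[1.7,-0.2,32.9],[0.0,-5.0,0.0]],[8,[4.6,-0.2,32.6],[0.0,-5.0,0.0]],[8,[7.4,-0.2,32.1],[0.1,-4.9,0.0]]]
[[8,[2.2,0.0,8.4],[-0.0,-0.0,0.0]],[8,[2.3,0.0,8.3],[-0.0,-0.0,0.0]],[8,[2.2,0.1,8.4],[-0.0,-0.0,0.0]]]
```

Emit:
servo_tool([
  [8, [1.7, -0.1, 32.9], [0, -5, 0]],
  [8, [4.6, -0.1, 32.6], [0, -5, 0]],
  [8, [7.4, -0.1, 32.1], [0, -5, 0]],
  [8, [2.2, 0, 8.4], [0, 0, 0]],
  [8, [2.3, 0, 8.3], [0, 0, 0]],
  [8, [1.7, 0, 6.3], [0, 0, 0]],
  [8, [0, 0, 0], [0, 0, 0]],
  [8, [0, 0, 0], [0, 0, 0]],
])

```text
clock: 28.2
eef_pos: [459.3, 444.8, 62.8]
tcp_rot: [-3.141, 0.26, 0.428]
contact_force: [-0.2, 0.4, -1.5]
opening: 0.142
```

```bash
python3 -c "
from pal import *
tip(53.8,22)"
```

```text
tip pallet 47.0 36.2 z 27.7 tcp y 36.2 Fpal 0.0 0.4 -1.5
t 28.2 tcp [459.3 444.8  62.8] yaw 24.5 tilt 14.9 F [-0.2  0.4 -1.5] open 12.2
```

Emit:
servo_tool([
  [8, [0.8, 1.2, 2.9], [0, 0, 0]],
  [8, [0.7, 0, 2.8], [0, 0, 0]],
  [8, [0, 0, 0], [0, 0, 0]],
])

```text
clock: 28.58
eef_pos: [459.5, 443.2, 55.6]
tcp_rot: [3.141, 0.262, 0.428]
contact_force: [0.8, 0.2, -2.3]
opening: 0.141
```

Emit:
servo_tool([
  [8, [1.93, 0, -0.52], [0, 0, 0]],
  [8, [1.93, 0, -0.52], [0, 0, 0]],
  [8, [1.93, 0, -0.52], [0, 0, 0]],
  [8, [1.93, 0, -0.52], [0, 0, 0]],
  [8, [1.93, 0, -0.52], [0, 0, 0]],
  [8, [0, 0, 0], [0, 0, 0]],
])

```text
clock: 29.32
eef_pos: [468.9, 447.6, 55.9]
tcp_rot: [3.141, 0.262, 0.428]
contact_force: [-0.8, -1.0, -3.4]
opening: 0.145
```

```bash
python3 -c "
from pal import *
tip(53.8,22)"
```

```text
tip pallet 56.8 34.7 z 20.8 tcp y 34.7 Fpal -1.1 -0.5 -3.4
t 29.32 tcp [468.9 447.6  55.9] yaw 24.5 tilt 15.0 F [-0.8 -1.  -3.4] open 12.4
```

Emit:
servo_tool([
  [8, [1.6, -0.3, -0.9], [0, 0, 0]],
  [8, [1.2, 0, -0.3], [0, 0, 0]],
  [8, [0, 0, 0], [0, 0, 0]],
])

```text
clock: 29.7
eef_pos: [471.4, 449.1, 56.4]
tcp_rot: [3.141, 0.262, 0.428]
contact_force: [-0.8, -0.1, -2.2]
opening: 0.14
```

Emit:
servo_tool([
  [8, [1.0, 0, -0.26], [0, 0, 0]],
  [8, [1.0, 0, -0.26], [0, 0, 0]],
  [8, [0, 0, 0], [0, 0, 0]],
])

```text
clock: 30.08
eef_pos: [472.7, 449.6, 56.3]
tcp_rot: [3.141, 0.263, 0.428]
contact_force: [-2.1, 0.3, -0.5]
opening: 0.143
```

```bash
python3 -c "
from pal import *
tip(53.8,22)"
```

```text
tip pallet 61.1 35.0 z 21.1 tcp y 35.0 Fpal -1.8 1.2 -0.5
t 30.07 tcp [472.7 449.6  56.3] yaw 24.5 tilt 15.1 F [-2.1  0.3 -0.5] open 12.2
```

```bash
python3 -c "
from pal import *
swing(53.7,22,60,35.1,[(21.2,15),(21,12.5),(20.8,10),(20.8,8),(20.6,6),(20.6,4),(20.4,2),(20.2,0)])"
```

```text
[[8,[-1.1,-0.1,0.3],[0.0,0.1,-0.0]]]
[[8,[-0.8,0.0,2.5],[0.0,2.5,-0.0]]]
[[8,[-0.9,0.0,2.6],[0.0,2.5,-0.0]]]
[[8,[-0.7,0.0,1.9],[0.0,2.0,-0.0]]]
[[8,[-0.7,0.0,2.0],[0.0,2.0,-0.0]]]
[[8,[-0.8,0.0,1.9],[0.0,2.0,-0.0]]]
[[8,[-0.7,0.0,2.1],[0.0,2.0,-0.0]]]
[[8,[-0.7,0.0,2.1],[0.0,2.0,-0.0]]]
```

Emit:
servo_tool([
  [8, [-1.7, -0.1, 0.4], [0, 0.1, 0]],
  [8, [-0.8, 0, 2.5], [0, 2.5, 0]],
  [8, [-0.9, 0, 2.6], [0, 2.5, 0]],
  [8, [-0.7, 0, 1.9], [0, 2, 0]],
  [8, [0, 0, 0], [0, 0, 0]],
])

```text
clock: 30.7
eef_pos: [467.7, 447.5, 50.3]
tcp_rot: [3.141, 0.138, 0.428]
contact_force: [-0.3, -0.4, -2.1]
opening: 0.139
```

```bash
python3 -c "
from pal import *
tip(53.7,22)
swing(53.7,22,60,35.2,[(20.6,6),(20.5,4),(20.3,2),(20,0)])"
```

```text
tip pallet 59.6 35.2 z 21.1 tcp y 35.2 Fpal -0.4 -0.3 -2.1
t 30.7 tcp [467.7 447.5  50.3] yaw 24.5 tilt 7.9 F [-0.3 -0.4 -2.1] open 11.9
[[8,[-0.3,-0.0,2.3],[0.0,1.9,0.0]]]
[[8,[-0.7,-0.0,2.0],[0.0,2.0,0.0]]]
[[8,[-0.7,-0.0,2.1],[0.0,2.0,0.0]]]
[[8,[-0.7,-0.0,2.1],[0.0,2.0,0.0]]]
```

Emit:
servo_tool([
  [8, [-0.1, 0, 2.3], [0, 1.9, 0]],
  [8, [-0.6, 0, 2], [0, 2, 0]],
  [8, [0, 0, 0], [0, 0, 0]],
])

```text
clock: 31.08
eef_pos: [466.8, 447.0, 46.0]
tcp_rot: [3.141, 0.071, 0.428]
contact_force: [-0.7, 0.4, -2.6]
opening: 0.137
```

Emit:
servo_tool([
  [8, [-0.7, 0, 2.1], [0, 2, 0]],
  [8, [-0.7, 0, 2.1], [0, 2, 0]],
  [8, [0, 0, 0], [0, 0, 0]],
  [8, [0, 0, 0.8], [0, 0, 0]],
  [8, [0, 0, 0.5], [0, 0, 0]],
  [8, [0, 0, 0], [0, 0, 0]],
])

```text
clock: 31.82
eef_pos: [465.6, 446.9, 42.0]
tcp_rot: [-3.141, 0.001, 0.428]
contact_force: [-5.5, -3.2, 13.2]
opening: 0.14
```

```bash
python3 -c "
from pal import *
tip(53.7,22)"
```

```text
tip pallet 60.9 35.4 z 19.9 tcp y 35.5 Fpal -6.3 -0.6 13.2
t 31.82 tcp [465.6 446.9  42. ] yaw 24.5 tilt 0.1 F [-5.5 -3.2 13.2] open 11.9
```

Emit:
servo_tool([
  [20, [0, 0, 0], [0, 0, 0]],
  [40, [0, 0, 0], [0, 0, 0]],
  [40, [0, 0, 0], [0, 0, 0]],
  [40, [0, 0, -15], [0, 0, 0]],
  [40, [0, 0, -30], [0, 0, 0]],
  [40, [0, 0, -45], [0, 0, 0]],
  [40, [0, 0, -45], [0, 0, 0]],
  [40, [0, 0, -45], [0, 0, 0]],
])

```text
clock: 32.83
eef_pos: [465.4, 446.5, 223.2]
tcp_rot: [-3.141, -0.001, 0.428]
contact_force: [0.2, 0.2, -0.2]
opening: 0.466
```

Emit:
servo_tool([
  [40, [-15, 10, -20], [0, 0, 0]],
  [40, [-15, 10, 0], [0, 0, 0]],
  [40, [0, 0, 0], [0, 0, 0]],
  [40, [0, 0, 0], [0, 0, 0]],
])

```text
clock: 33.33
eef_pos: [446.8, 416.2, 241.0]
tcp_rot: [-3.141, -0.001, 0.428]
contact_force: [1.2, -0.5, 0.6]
opening: 0.472
```

```bash
python3 - <<'E'
from pal import *
st()
a=grab_frame("wrist")
cv2.imwrite("pics/w8.png",a[30:330,80:520] if 0 else cv2.resize(a[20:320,100:500],None,fx=2,fy=2,interpolation=cv2.INTER_CUBIC))
b=grab_frame("top");c=get_calibration("top")
for t in ["jaw_block","gear","tape","oil_bottle","spray_can","motor","long_cover","short_cover"]:
    print(t,[(round(x["conf"],2),world(c,x["centre"]).round(0).tolist()) for x in boxes_of("top",t)][:2])
E
```

```text
t 33.33 tcp [446.8 416.2 241. ] yaw 24.5 tilt -0.0 F [ 1.2 -0.5  0.6] open 40.3
jaw_block [(0.82, [652.0, -123.0, 35.0])]
gear [(0.59, [499.0, -69.0, 11.0])]
tape [(0.88, [538.0, -122.0, 16.0]), (0.55, [493.0, 397.0, 34.0])]
oil_bottle [(0.91, [738.0, -30.0, 77.0]), (0.46, [477.0, 414.0, 35.0])]
spray_can [(0.73, [755.0, 59.0, 120.0])]
motor [(0.93, [340.0, 542.0, 58.0])]
long_cover []
short_cover [(0.8, [458.0, 437.0, 36.0])]
```

View pics/w8.png

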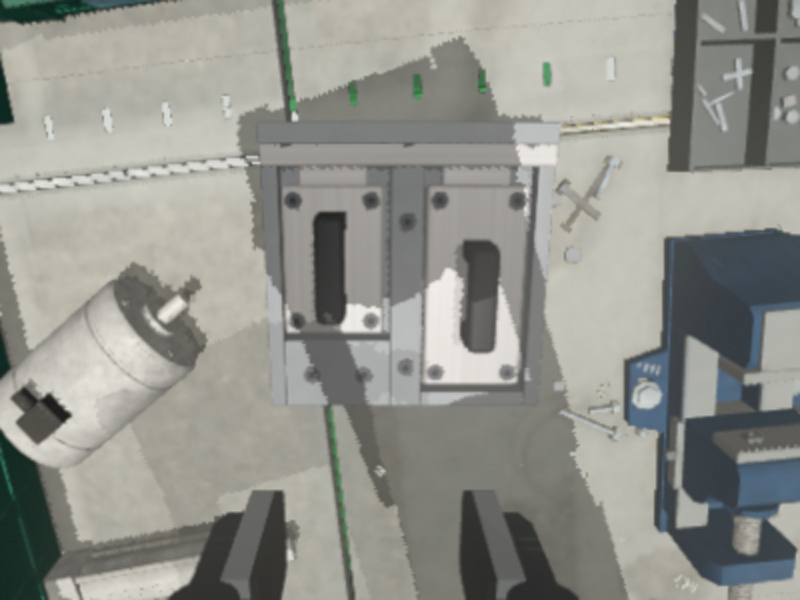

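Both covers lie flat in their own pockets, tongues under the lip (long cover px 422–535 × 185–388, short 280–388 × 185–335). The gripper is clear. Handing in.

```bash
python3 -c "
from rig import *
print(sign_off())"
```

```text
the job is handed in; nothing more can be done
None
```

The job is done and handed in at about 33.5 s on the clock (limit 72 s). I moved the jaw block to the mat first, then fitted the long cover, then the short one.

- **Covers:** Each tongue was hooked under the lip at 15° tilt and pushed to light contact with the inner wall. I then backed it off and swung it flat. A downward press of about 13–14 N moved neither cover. The last picture shows both flat in their own pockets with the tongues under the lip.
- **Jaw block:** It stands upright on the mat. The last top-camera detection puts it at (652, −123), against my mat-centre estimate of about (652, −125). An earlier wrist-camera measurement suggested it was 4–5 mm off.
- **Other things:** Gear, tape, oil bottle and spray can read within about 5 mm of where they started. The motor's detected position shifted from (355, 532) to (340, 542). The arm never went near it and felt no contact there. I put that down to the arm covering part of it in the first picture, but I did not confirm that.
- **Detector miss:** The last top-camera check did not find the long cover, though it found the short one; the long cover's fit rests on the wrist picture and the press test.

The highest wrist force I read was about 20 N, while setting the block down.

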